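Show a bearing ball to the inspection camera from two sides

ROBOT

A 6-joint arm with a two-finger parallel gripper is mounted at the origin on a cart in front of the work surface, level with it; the furniture and walls round the work are solid. World frame = base frame: x ahead of the robot, y to its left, z up, the work surface at z = 0. Lengths are in m, angles in degrees, forces in N, time in s.
With the tool pointing down it reaches from about 0.275 to 0.85 m from the base axis. Payload 5.2 kg.
Tool frame: the origin (TCP) lies midway between the tips of the shut fingers; the grasp point (between the pads) lies 19 mm behind it (arm.grip_point_offset is the distance from the TCP to the grasp point, in m); z points along the fingers, y is the line along which they close (so a half turn about z gives the same grasp; the last joint's range is limited). The gripper opens to 85 mm and grips with 20 to 120 N. Pads are 22 mm wide; open, the fingers measure 114 mm over their backs; the gripper's body (76 mm by 85 mm) begins 54 mm behind the grasp point. The pads swing forward as they close: fully open they stand 13 mm farther back than shut.
Start: joints at [-83.125, 14.817, 87.949, -0, 77.235, -11.62], TCP at [0.174, -0.522, 0.231] pointing down, gripper open.
Joint ranges: [-179.93, 179.93], [-52.35, 119.4], [10.71, 147.94], [-69.91, 249.91], [12.55, 155.21], [-178.61, 178.61]. Speed limits (degrees/s): [147.25, 147.25, 180, 180, 180, 180].

INTERFACE

Orientations are given as a 3x3 rotation matrix whose columns are the frame's x, y, z axes.
In Python, from station import telemetry, eyes, sign_off, finder, arm gives the robot as it stands. The module is installed in compiled form; this text tells all that it offers.
- The arm moves only by the tool step_arm, never from a script. Its argument "moves" is text: rows parted by semicolons, each of 7 numbers parted by spaces: the shift along the tool's x, y, z normalised to -1 to 1, where 1 is 500 mm, then the turn, a rotation vector about the tool's x, y, z normalised to -1 to 1, where 1 is pi rad, then the closure, from 0 (fully open) to 1 (shut). A call has exactly 5 rows; each row is the pose to reach, as a shift and turn from the pose commanded when the call began, along the tool's axes at that moment, turning the shorter way round; what a row does not reach only later rows make up. A row lasts 1/8 s, in which the tool goes at most 62.5 mm and 10.7 degrees, less where a joint would pass 70% of its speed; a pose out of reach is approached as far as the arm can. A call with a number of a shift or a turn outside -1 to 1 is refused whole. A call with a gripper value outside its range is refused whole. The fingers move at their own pace and stop on an object; the grip force is fixed at half the most. Time passes only in rows, so rows that repeat a pose let the fingers close, or fill a call up. It gives the time, the measured TCP pose, the force, the opening and the grip force at its end, in the units of the state.
- telemetry.observe(): the state, without advancing time (a new reading comes with each control period).
- eyes.grab_frame(name): name is "scene" or "top" or "wrist"; returns the picture (384x512x3 uint8, blue, green, red); there is no depth.
- eyes.calibration(name): a dict with "fx", "fy", "cx", "cy" (pixels), "R" (3x3) and "t" (3): a world point X has camera coordinates R X + t. Camera axes: x right, y down, z forward; pixel columns grow to the right and rows downward; lengths in m; the calibration is good to about 2 mm. A picture is of the moment at which its call begins: read the wrist's pose just before it. calibration takes no time and is no camera call; for the wrist camera it gives the pose at the moment of the call.
- sign_off(): hands the job in; it is judged then, once.
Trained networks look in the newest picture that a camera, given by its name, has taken for a name from the list of things; names that differ only in an ending like _2 or _b are one class to them, and where a whole thing is asked for, a point or a joint stands for the part that bears it (a point fixed in the world has none). Each returns a list of dicts, best first, with "conf" (0 to 1); they miss things now and then, are a little off and sometimes report something else, mostly with a low value. They report only what shows in the picture. A call takes as long as a camera call.
- finder.search_frame(camera, name): "position" ([column, row] in pixels, amid what is visible of it).
- finder.landmark_of(camera, name): "position" ([column, row] in pixels: a listed point, or the origin of a listed thing).
The state is a dict: "clock": time; "joint_pos": joint angles; "qvel": joint speeds; "tau": joint torques, N m; "position": TCP position; "ee_rot": TCP orientation; "contact_force": force on the tool from outside, world axes, zero at the start; "moment": the same for the moment, N m; "opening": finger opening in m; "grip_force": force on a finger pad.
Only numpy, scipy, OpenCV 4.12 (cv2) and the standard library are available. Lean on these libraries where they do the work, as an engineer would, in place of code of your own. Each camera call takes 0.05 s, during which the arm holds its last target. There are 200 camera calls.

TASK

Take a pair of inspection pictures of the steel ball in its carrier: lift the carrier by its bar and, keeping it level so that the ball stays in its seat, bring its blue-marked side squarely between the guides of the camera station and up against the stop so that the trigger plunger is pushed fully in, and keep still for a second. Draw it back out, turn it a quarter turn and bring the orange-marked side up against the stop in the same way; finish there, still holding the carrier level in the air with the plunger pushed in. Leave the other things on the worktop where they lie.

Things in the scene. Friction and masses are not known exactly. Their poses are not given: they have to be found in the camera images.
- carrier: the loose ball carrier: a square aluminium plate, 80 x 80 x 10 mm, with a ball seat in the middle and a black carrying bar above; 0.2 to 0.35 kg, flat on the worktop at first. Origin: centre of the underside; x points to the blue-marked side, y to the orange-marked side (a quarter turn anticlockwise from blue, seen from above), z up. The other two sides are plain
- carrier_bar (a point): middle of the carrier's black bar, the place to grip, 63 mm above the underside. The bar is 12 mm wide, 14 mm high, 100 mm long and runs corner to corner, halfway between carrier x and carrier y, on two 8 mm steel posts 44 mm either side of its middle. Grip across it from above, firmly (60 N or more)
- carrier_blue (a point): middle of the blue-marked side face of the carrier, 40 mm from its centre along carrier x, 5 mm above its underside
- carrier_orange (a point): middle of the orange-marked side face of the carrier, 40 mm from its centre along carrier y, 5 mm above its underside
- carrier_seat (a point): where the ball's centre belongs in the carrier: over the middle, 25 mm above the underside
- ball: the loose polished steel ball, 30 mm across, about 0.11 kg. Its pose turns as it rolls; use ball_center
- ball_center (a point): centre of the steel ball. The ball lies on the plate inside a dark ring 22 mm across inside and only 3 mm high, with 2 mm of play; it rolls out if the carrier is tipped by about 35 degrees or jerked
- station: fixed inspection station: an upright aluminium stop plate (96 mm wide, top at 103 mm) before a grey camera with black lens and ring light, on a foot behind the plate. Origin: on the worktop under the plate's front face; x points from the plate back to the camera (the carrier comes in along x), y left, z up. In front of the plate, above open worktop, stand the two guides (see station_stop)
- station_stop (a point): middle of the stop plate's front face, 98 mm above the worktop, where the middle of the carrier's marked side must come (station axes). On either side a white guide cheek reaches 25 mm forward, at heights 85 to 111 mm, 85 mm between them; their flared mouths reach 19 mm farther and open to about 102 mm
- station_lens (a point): middle of the lens front, 118 mm above the worktop, 48 mm behind the stop face; the ball's centre is at this height when the carrier's underside is at 93 mm
- plunger (a joint): the steel trigger plunger in the middle of the stop plate, 97 mm above the worktop: 0 when it stands out (6 mm in front of the stop face), 0.006 when pushed in flush; a spring pushes back with 1 N at first and 2.2 N when flush
- lens_cap: a round black lens cap, 40 mm across, 10 mm high, lying on the worktop; bystander
- dot_plate: a white calibration plate with black dots, 64 x 64 x 5 mm, lying on the worktop; bystander
- screwdriver: a screwdriver with an orange handle, 188 mm long, lying on the worktop; bystander
- gauge_block: a small grey steel block, 30 x 20 x 9 mm, lying on the worktop; bystander
- tape_roll: a roll of black tape, 55 mm across, 19 mm high, lying on the worktop; bystander
- way_in (a point): a fixed point in open air, 0.30 m above the worktop, on the arm's way in. The guarding's corner post nearest the robot, the air unit hanging on it and the two panes beside it are not solid and the arm may pass through there, though pictures show them. The low rails (up to 104 mm high), the next post on the right and all else are solid

How it is judged:
By the outcome, as a careful person would: the job done as asked, in the order asked, and still so for the second after the job is handed in, while the arm keeps its last pose, push and grip.
It also fails if it takes over 51 s, if anything falls off the work surface, if the arm or the gripper's body presses on something with over 40 N, if the wrist force passes 120 N, or if a joint passes its speed limit or range.

## Working session

There is one attempt and no reset: what is moved stays moved. The work goes in short steps, Python scripts to look and compute and a tool call to move; the robot and the scene stay as the last step left them, time stands still between calls to the robot, and variables do not carry over. Pictures are saved under pics/ and viewed, at most 13 in all, crops included, and the job is handed in when it is done.

Besides the shell and the picture viewer there is one more tool, called after "Emit:" as name(argument=value, ...) on one line, values as JSON. step_arm: Moves the arm, as the interface text tells. Scaled input: -1 to 1 covers 500 mm each way for a shift and pi rad each way for a turn. Its arguments: {"type":"object","properties":{"moves":{"type":"string"}},"required":["moves"]}

```bash
mkdir -p pics; cat > h.py <<'E'
import numpy as np, cv2
from station import telemetry, eyes, sign_off, finder, arm
def ray(c,uv):
    R,t=np.array(c["R"]),np.array(c["t"])
    d=R.T@np.array([(uv[0]-c["cx"])/c["fx"],(uv[1]-c["cy"])/c["fy"],1.]); return -R.T@t,d/np.linalg.norm(d)
def atz(c,uv,z):
    o,d=ray(c,uv); return o+d*(z-o[2])/d[2]
def tri(rays):
    A=np.zeros((3,3));b=np.zeros(3)
    for o,d in rays:
        P=np.eye(3)-np.outer(d,d);A+=P;b+=P@o
    X=np.linalg.solve(A,b); return X,[np.linalg.norm((np.eye(3)-np.outer(d,d))@(X-o)) for o,d in rays]
def proj(c,X):
    p=np.array(c["R"])@X+np.array(c["t"]); return np.array([c["fx"]*p[0]/p[2]+c["cx"],c["fy"]*p[1]/p[2]+c["cy"]])
E
python3 - <<'E'
from h import *
np.set_printoptions(precision=4,suppress=True)
ims={}
for n in("scene","top"):
    ims[n]=eyes.grab_frame(n); cv2.imwrite(f"pics/{n}0.png",ims[n])
C={n:eyes.calibration(n) for n in ims}
for k in["carrier","carrier_bar","carrier_blue","carrier_orange","carrier_seat","ball_center","station","station_stop","station_lens","plunger","way_in","lens_cap","dot_plate","screwdriver","gauge_block","tape_roll"]:
    r=[]
    for n in C:
        l=finder.landmark_of(n,k)
        if l: print(k,n,np.round(l[0]["position"],1),round(l[0]["conf"],2)); r.append(ray(C[n],l[0]["position"]))
    if len(r)==2: print("   ",*tri(r))
print(telemetry.observe())
E
```

```text
carrier scene [279.8 274. ] 0.86
carrier top [244.8 241.1] 0.66
    [ 0.4518  0.0703 -0.0018] [np.float64(0.0047939763781918825), np.float64(0.004793976378191831)]
carrier_bar scene [279.5 260.4] 0.61
carrier_bar top [243.1 241.7] 0.61
    [0.452  0.0747 0.0544] [np.float64(0.002714731401002638), np.float64(0.0027147314010025985)]
carrier_blue scene [262.9 273.2] 0.85
carrier_blue top [233.  236.3] 0.76
    [0.4729 0.1093 0.0214] [np.float64(0.0007844760846330757), np.float64(0.000784476084633202)]
carrier_orange scene [278.2 284.6] 0.7
carrier_orange top [236.  251.2] 0.88
    [0.4269 0.1026 0.0047] [np.float64(0.002634295627918284), np.float64(0.0026342956279181927)]
carrier_seat scene [278.5 267.6] 0.93
carrier_seat top [244.7 242.2] 0.92
    [0.452  0.0718 0.0238] [np.float64(0.0006494516929185048), np.float64(0.0006494516929185606)]
ball_center scene [280.3 267.2] 0.63
ball_center top [243.3 244.2] 0.48
    [0.4454 0.0757 0.0339] [np.float64(0.0012444348328825663), np.float64(0.0012444348328825552)]
station scene [209.7 243.4] 0.81
station top [237.1 172. ] 0.7
    [ 0.6809  0.0905 -0.017 ] [np.float64(0.004010638168090551), np.float64(0.004010638168090601)]
station_stop scene [205.4 211. ] 0.84
station_stop top [235.4 169.9] 0.82
    [0.6739 0.0942 0.1121] [np.float64(0.003974421377379911), np.float64(0.003974421377379993)]
station_lens scene [277.9 267.7] 0.66
station_lens top [233.1 150.7] 0.7
    [ 0.6122  0.0657 -0.004 ] [np.float64(0.14323422230311253), np.float64(0.14323422230311283)]Traceback (most recent call last):
  File "<stdin>", line 10, in <module>
ValueError: it knows: ball, ball_center, carrier, carrier_bar, carrier_blue, carrier_orange, carrier_seat, dot_plate, gauge_block, lens_cap, screwdriver, station, station_lens, station_stop, tape_roll, way_in
```

View pics/scene0.png

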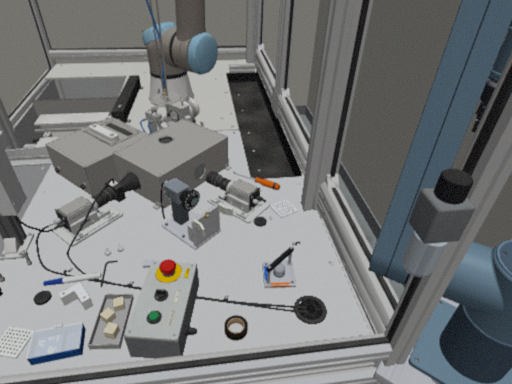

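View pics/top0.png

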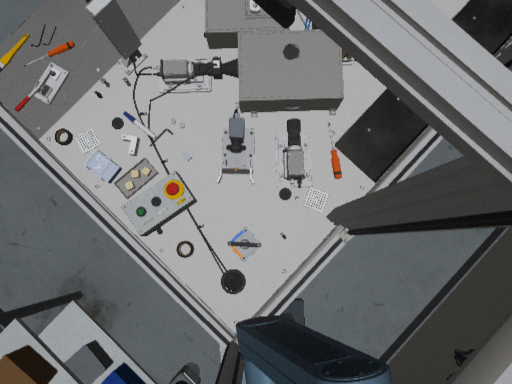

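The scene view shows the carrier at about (279,272), with blue on its left-rear edge and orange at the front, and the station stop at about (205,220). In the top view the carrier is at (244,243), the station mouth at (237,180), and the right-hand post's foot is near (337,222).

```bash
python3 - <<'E'
from h import *
np.set_printoptions(precision=4,suppress=True)
C={}
for n in("scene","top"): im=eyes.grab_frame(n); C[n]=eyes.calibration(n)
for k in["way_in","ball","station_lens"]:
    r=[]
    for n in C:
        for l in finder.landmark_of(n,k)[:2]: print(k,n,np.round(l["position"],1),round(l["conf"],2))
print("post foot", atz(C["top"],(337,222),0),"corner",atz(C["top"],(230,345),0.1))
for n in C: print(n,"cam at",ray(C[n],(0,0))[0], C[n]["fx"], "base px",proj(C[n],np.zeros(3)))
print(telemetry.observe())
# rest: blocks known
for k,uv in dict(bar_l=(230,243),bar_r=(260,243)).items(): print(k,atz(C["top"],uv,.063))
im=eyes.grab_frame("top")[130:290,170:370]; cv2.imwrite("pics/c1.png",cv2.resize(im,None,fx=4,fy=3.75,interpolation=cv2.INTER_CUBIC))
E
```

```text
way_in scene [297.9 177.3] 0.96
way_in top [250.9 248.2] 0.75
ball scene [279.3 272.5] 0.44
ball scene [148.4 263.8] 0.19
ball top [185.2 245.1] 0.43
station_lens scene [191.9 198.9] 0.97
station_lens top [236.2 149.5] 0.59
post foot [ 0.5093 -0.2265  0.    ] corner [0.1549 0.12   0.1   ]
scene cam at [0.1447 0.6203 0.7489] 363.21746872067285 base px [468.7558 354.0522]
top cam at [0.4584 0.025  1.43  ] 441.70881648343084 base px [271.7051 387.6588]
{'clock': 1.4, 'joint_pos': array([-83.1251,  14.8153,  87.9509,   0.0009,  77.2327, -11.619 ]), 'qvel': array([-0.035 ,  0.0161,  0.0723, -0.0347,  0.116 , -0.0274]), 'tau': array([ -0.0002, -44.5923, -29.0892,  -0.0004,   0.0009,   0.    ]), 'position': array([ 0.1745, -0.5216,  0.2313]), 'ee_rot': array([[ 0.9484,  0.3172,  0.    ],
       [ 0.3172, -0.9484, -0.    ],
       [ 0.    ,  0.    , -1.    ]]), 'contact_force': array([-0.4883,  0.0693,  0.9352]), 'moment': array([-0.016 ,  0.0183,  0.041 ]), 'grip_force': 0.0, 'opening': 0.08517905220990833}
bar_l [0.4515 0.1161 0.063 ]
bar_r [0.449  0.0238 0.063 ]
```

View pics/c1.png

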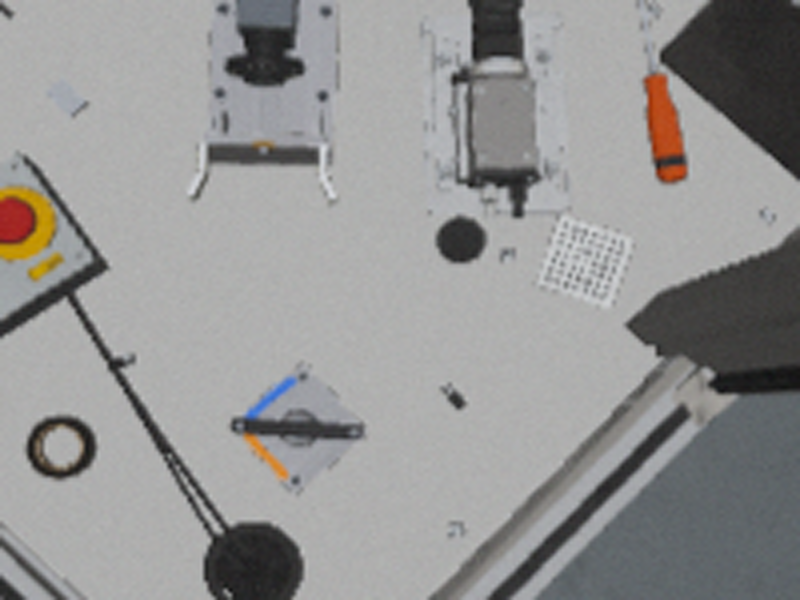

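The crop shows the stop's guides opening toward the robot at about (195–335, 150–195). The carrier bar runs almost along world y, and blue faces +x+y. I'm starting the way in on a straight line that clears the post by about 0.17 m.

Emit:
step_arm(moves=".081 -.091 -.014 0 0 -.039 0; .162 -.182 -.028 0 0 -.078 0; .243 -.273 -.042 0 0 -.117 0; .324 -.364 -.056 0 0 -.156 0; .405 -.455 -.07 0 0 -.195 0")

```text
clock: 2.08
position: [0.2948, -0.2399, 0.2667]
ee_rot: [[0.591, 0.807, 0.001], [0.807, -0.591, -0.001], [0.0, 0.001, -1.0]]
contact_force: [1.6, -0.1, 0.4]
opening: 0.0853
grip_force: 0.0
```

Emit:
step_arm(moves=".115 -.032 -.014 0 0 -.039 0; .23 -.064 -.028 0 0 -.078 0; .345 -.096 -.042 0 0 -.117 0; .46 -.128 -.056 0 0 -.156 0; .576 -.162 -.07 0 0 -.195 0")

```text
clock: 2.7
position: [0.4005, 0.0402, 0.302]
ee_rot: [[0.019, 1.0, 0.001], [1.0, -0.019, -0.001], [-0.0, 0.001, -1.0]]
contact_force: [0.3, -0.6, -0.3]
opening: 0.0853
grip_force: 0.0
```

```bash
cat > look.py <<'E'
from h import *
import sys
np.set_printoptions(precision=4,suppress=True)
def look(names,views=("wrist","top","scene"),save=None):
    s=telemetry.observe(); P,Rt=np.array(s["position"]),np.array(s["ee_rot"])
    print("t",s["clock"],"pos",P,"ydir",np.degrees(np.arctan2(Rt[1,1],Rt[0,1])),"F",s["contact_force"],"open",s["opening"],"g",s["grip_force"])
    C={}
    for n in views:
        C[n]=eyes.calibration(n); im=eyes.grab_frame(n)
        if save: cv2.imwrite(f"pics/{save}_{n}.png",im)
    out={}
    for k in names:
        for n in views:
            l=finder.landmark_of(n,k)
            if l and l[0]["conf"]>.3: out.setdefault(k,[]).append((n,l[0]["position"],l[0]["conf"],ray(C[n],l[0]["position"])))
        if k in out:
            print(k,[(n[0],np.round(p,1).tolist(),round(c,2)) for n,p,c,_ in out[k]])
            if len(out[k])>1: X,e=tri([r for *_,r in out[k]]); print("    ",X,np.round(e,4))
    return C,out
E
python3 - <<'E'
from look import *
C,o=look(["carrier","carrier_bar","carrier_blue","carrier_orange","carrier_seat","ball_center","station","station_stop"],save="w2")
s=telemetry.observe(); c=C["wrist"]
R=np.array(s["ee_rot"]); print("cam in tool",R.T@(ray(c,(0,0))[0]-np.array(s["position"])), "axis",R.T@np.array(c["R"])[2])
H=dict(carrier=0,carrier_bar=.063,carrier_blue=.005,carrier_orange=.005,carrier_seat=.025,ball_center=.025,station=0,station_stop=.098)
for k in o:
    for n,p,cf,_ in o[k]: print(k,n,atz(C[n],p,H[k]))
E
```

```text
t 2.7 pos [0.4005 0.0402 0.302 ] ydir -1.0753447406406274 F [ 0.2968 -0.6082 -0.3052] open 0.08530128699327827 g 0.0
carrier [('w', [288.7, 129.5], 0.91), ('t', [243.0, 243.8], 0.74), ('s', [279.6, 274.3], 0.67)]
     [0.4474 0.0775 0.0077] [0.0036 0.0007 0.004 ]
carrier_bar [('w', [295.0, 133.1], 0.6), ('t', [239.0, 243.0], 0.6), ('s', [279.3, 258.5], 0.73)]
     [0.4496 0.0826 0.0721] [0.0051 0.0055 0.0037]
carrier_blue [('w', [308.3, 114.3], 0.95), ('t', [232.4, 234.4], 0.84), ('s', [264.5, 272.9], 0.59)]
     [0.4762 0.1049 0.0184] [0.005  0.0063 0.0039]
carrier_orange [('w', [272.9, 114.2], 0.94), ('s', [278.9, 284.4], 0.66)]
     [0.428  0.1012 0.0035] [0.0006 0.0006]
carrier_seat [('w', [292.9, 132.2], 0.7), ('t', [242.5, 241.4], 0.52), ('s', [276.9, 266.8], 0.61)]
     [0.4544 0.0772 0.0306] [0.0012 0.0018 0.0011]
ball_center [('w', [290.4, 134.6], 0.47), ('s', [277.7, 269.1], 0.68)]
     [0.4528 0.0717 0.017 ] [0.0004 0.0004]
station [('w', [291.1, 132.9], 0.59), ('t', [235.8, 174.2], 0.61), ('s', [209.3, 242.7], 0.79)]
     [0.5768 0.1057 0.069 ] [0.1318 0.0872 0.0598]
stat
[... 397 characters left out ...]
 0.063 ]
carrier_bar scene [0.4497 0.0753 0.063 ]
carrier_blue wrist [0.4802 0.0999 0.005 ]
carrier_blue top [0.4785 0.1117 0.005 ]
carrier_blue scene [0.4783 0.0947 0.005 ]
carrier_orange wrist [0.4274 0.1009 0.005 ]
carrier_orange scene [0.4281 0.1024 0.005 ]
carrier_seat wrist [0.4551 0.0756 0.025 ]
carrier_seat top [0.4553 0.0789 0.025 ]
carrier_seat scene [0.4557 0.0727 0.025 ]
ball_center wrist [0.4516 0.0722 0.025 ]
ball_center scene [0.4498 0.0778 0.025 ]
station wrist [0.4555 0.0726 0.    ]
station top [0.6744 0.0965 0.    ]
station scene [0.6683 0.0991 0.    ]
station_stop wrist [0.6815 0.0916 0.098 ]
station_stop top [0.6749 0.0961 0.098 ]
station_stop scene [0.6794 0.092  0.098 ]
```

View pics/w2_wrist.png

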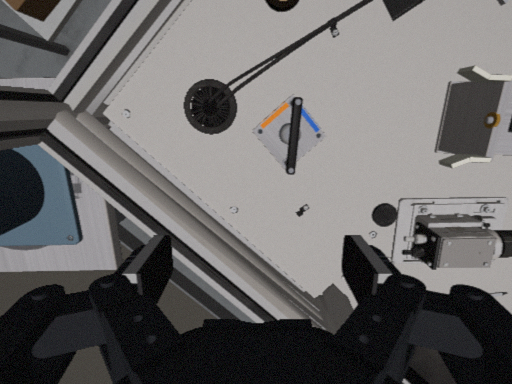

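The wrist view shows the carrier at (290,133), with the bar from (298,102) to (291,171), blue on its right and orange on its left. The station mouth is at the right edge, from (475,75) to (455,162). Next I hover closer over the carrier.

Emit:
step_arm(moves=".019 .026 .08 0 0 0 0; .037 .051 .16 0 0 0 0; .055 .077 .24 0 0 0 0; .074 .102 .304 0 0 0 0; .074 .102 .304 0 0 0 0")

```text
clock: 4.68
position: [0.4506, 0.0746, 0.1471]
ee_rot: [[0.022, 1.0, -0.006], [1.0, -0.022, 0.0], [0.0, -0.006, -1.0]]
contact_force: [0.4, 0.6, -0.1]
opening: 0.0855
grip_force: 0.0
```

```bash
python3 - <<'E'
from look import *
C,o=look(["carrier_bar","carrier_blue","carrier_orange","carrier_seat","ball_center"],views=("wrist","scene"),save="w3")
c=C["wrist"]
H=dict(carrier_bar=.063,carrier_blue=.005,carrier_orange=.005,carrier_seat=.025,ball_center=.025)
for k in o:
    for n,p,cf,_ in o[k]:
        if n=="wrist": print(k,atz(c,p,H[k]))
E
```

```text
t 4.675 pos [0.4506 0.0746 0.1471] ydir -1.2506208473829998 F [ 0.3739  0.6492 -0.0563] open 0.08549709306637059 g 0.0
carrier_bar [('w', [256.1, 194.8], 0.75), ('s', [277.6, 262.1], 0.82)]
     [0.4525 0.0714 0.045 ] [0.0029 0.0029]
carrier_blue [('w', [287.1, 155.1], 0.66), ('s', [262.2, 275.3], 0.63)]
     [ 0.4834  0.0965 -0.0068] [0.0004 0.0004]
carrier_orange [('w', [230.2, 151.4], 0.84), ('s', [279.2, 282.9], 0.88)]
     [0.4262 0.1045 0.0146] [0.0003 0.0003]
carrier_seat [('w', [259.0, 185.5], 0.89), ('s', [279.9, 268.1], 0.93)]
     [0.4512 0.0692 0.0194] [0.0025 0.0025]
ball_center [('w', [258.4, 186.3], 0.87), ('s', [280.3, 267.9], 0.59)]
     [0.4506 0.0685 0.02  ] [0.0026 0.0026]
carrier_bar [0.4507 0.0746 0.063 ]
carrier_blue [0.4819 0.0981 0.005 ]
carrier_orange [0.425 0.103 0.005]
carrier_seat [0.4532 0.0725 0.025 ]
ball_center [0.4526 0.0717 0.025 ]
```

View pics/w3_wrist.png

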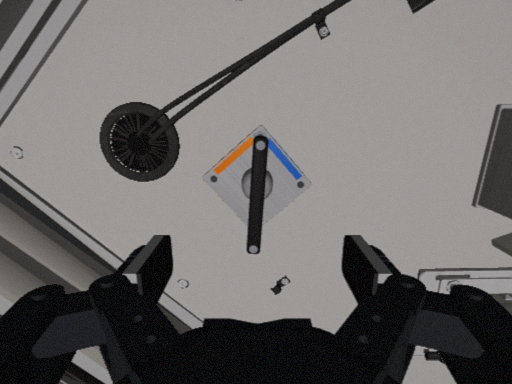

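The bar runs from (260,145) to (253,250), where the post heads show. Visible plate corners are (202,179), (261,125) and (311,184), and the ball sits in its seat at (257,184).

```bash
cat > seg.py <<'E'
from look import *
def bar(im,c,box,z=.07):
    # bar minAreaRect: black elongated blob in box
    x0,y0,x1,y1=box; g=cv2.cvtColor(im,cv2.COLOR_BGR2GRAY)[y0:y1,x0:x1]
    n,l,st,_=cv2.connectedComponentsWithStats((g<70).astype(np.uint8)); k=1+np.argmax(st[1:,4])
    (cx,cy),(w,h),a=cv2.minAreaRect(np.argwhere(l==k)[:,::-1].astype(np.float32))
    b=cv2.boxPoints(((cx+x0,cy+y0),(w,h),a))
    e=[(b[i]+b[(i+1)%4])/2 for i in range(4)]
    e=[e[0],e[2]] if np.linalg.norm(e[0]-e[2])>np.linalg.norm(e[1]-e[3]) else [e[1],e[3]]
    A=[atz(c,p,z) for p in e]; d=A[0]-A[1]
    print("bar px",np.round(e,1).tolist(),(w,h),"ends",A,"mid",(A[0]+A[1])/2,"len",np.linalg.norm(d),"ang",np.degrees(np.arctan2(d[1],d[0])))
    return e
E
python3 - <<'E'
from seg import *
im=cv2.imread("pics/w3_wrist.png"); c=eyes.calibration("wrist")
e3=bar(im,c,(235,132,285,262))
for p in[(202,179),(261,125),(311,184)]: print("corner",atz(c,p,.01))
hsv=cv2.cvtColor(im,cv2.COLOR_BGR2HSV)[110:210,195:315]
for nm,lo,hi in(("blue",(100,120,60),(125,255,255)),("orange",(5,150,80),(20,255,255))):
    m=np.argwhere(cv2.inRange(hsv,lo,hi)>0)[:,::-1].astype(np.float32)+[195,110]
    (q,wh,a)=cv2.minAreaRect(m.astype(np.float32)); b=cv2.boxPoints((q,wh,a))
    X=np.array([atz(c,p,.01) for p in b]); ed=max([X[1]-X[0],X[2]-X[1]],key=np.linalg.norm)
    print(nm,q,wh,"mid",X.mean(0),"len",np.linalg.norm(ed),"ang",np.degrees(np.arctan2(ed[1],ed[0])))
E
```

```text
bar px [[264.0, 135.3000030517578], [244.1999969482422, 252.0]] (28.7611141204834, 118.34970092773438) ends [array([0.4598, 0.123 , 0.07  ]), array([0.4413, 0.024 , 0.07  ])] mid [0.4505 0.0735 0.07  ] len 0.10063515728924209 ang 79.40609415528837
corner [0.3976 0.0753 0.01  ]
corner [0.4585 0.1276 0.01  ]
corner [0.5086 0.0676 0.01  ]
blue (282.7117919921875, 158.7470703125) (49.1347541809082, 7.050240516662598) mid [0.4799 0.0939 0.01  ] len 0.04979586889119709 ang -49.92903668285587
orange (234.1504364013672, 155.2433624267578) (6.58504581451416, 49.764137268066406) mid [0.431  0.0986 0.01  ] len 0.05001365737076267 ang 39.43176016919532
```

```bash
cat > go.py <<'E'
from look import *
from scipy.spatial.transform import Rotation as Rn
def go(P,yaw):
    """print normalized shift+turn from present measured pose to TCP P with tool y at yaw, pointing down"""
    s=telemetry.observe(); p,R=np.array(s["position"]),np.array(s["ee_rot"])
    a=np.radians(yaw); y=np.array([np.cos(a),np.sin(a),0]); z=np.array([0,0,-1.]); G=np.c_[np.cross(y,z),y,z]
    print("t",s["clock"],"pos",p,"yaw",np.degrees(np.arctan2(R[1,1],R[0,1])),"z",R[:,2],"F",s["contact_force"],"open",s["opening"],s["grip_force"])
    print("move",np.round(R.T@(np.array(P)-p)/.5,4),np.round(Rn.from_matrix(R.T@G).as_rotvec()/np.pi,4),"j",np.round(s["joint_pos"],1))
E
python3 -c "
from go import *
go([.452,.072,.10],-5.2); go([.452,.072,.044],-5.2)"
```

```text
t 5.275 pos [0.452  0.074  0.1497] yaw -1.3121890743303526 z [ 0.0006 -0.     -1.    ] F [ 1.0632 -0.1529  0.2262] open 0.08566569739133467 0.0
move [-0.004   0.0001  0.0993] [ 0.0002 -0.      0.0216] j [ -4.7   9.7 106.9   0.   63.4  -3.4]
t 5.275 pos [0.452  0.074  0.1497] yaw -1.3121890743303526 z [ 0.0006 -0.     -1.    ] F [ 1.0632 -0.1529  0.2262] open 0.08566569739133467 0.0
move [-0.004  -0.      0.2113] [ 0.0002 -0.      0.0216] j [ -4.7   9.7 106.9   0.   63.4  -3.4]
```

```bash
cat >> seg.py <<'E'
def marks(im,c,z=.01,box=(0,0,512,230)):
    x0,y0,x1,y1=box; hsv=cv2.cvtColor(im,cv2.COLOR_BGR2HSV)[y0:y1,x0:x1]
    for nm,lo,hi in(("blue",(100,120,60),(125,255,255)),("orange",(5,150,80),(20,255,255))):
        n,l,st,_=cv2.connectedComponentsWithStats(cv2.inRange(hsv,lo,hi))
        if n<2: continue
        k=1+np.argmax(st[1:,4]); q=cv2.minAreaRect((np.argwhere(l==k)[:,::-1]+[x0,y0]).astype(np.float32)); b=cv2.boxPoints(q)
        X=np.array([atz(c,p,z) for p in b]); ed=max([X[1]-X[0],X[2]-X[1]],key=np.linalg.norm)
        print(nm,np.round(q[0],1),np.round(q[1],1),"mid",X.mean(0),"len",np.linalg.norm(ed),"ang",np.degrees(np.arctan2(ed[1],ed[0])))
E
python3 - <<'E'
from seg import *
c=eyes.calibration("wrist"); im=eyes.grab_frame("wrist"); cv2.imwrite("pics/w4.png",im)
marks(im,c,box=(190,100,320,220))
for k,z in(("carrier_bar",.063),("carrier_seat",.025),("ball_center",.025),("carrier",0)):
    l=finder.landmark_of("wrist",k)
    if l: print(k,l[0]["position"],atz(c,l[0]["position"],z))
g=cv2.cvtColor(im,cv2.COLOR_BGR2GRAY)
for r in (150,160,220,230,240):
    x=np.where(g[r,235:285]<60)[0]+235; p=(x.min()+x.max())/2; print(r,x.min(),x.max(),atz(c,(p,r),.07))
col=np.where(g[120:270,247:265].min(1)<50)[0]+120; print(col.min(),col.max())
E
```

```text
blue [280.3 157.7] [48.5  6.7] mid [0.4775 0.0951 0.01  ] len 0.04900499612631713 ang -49.98187305205632
orange [231.9 154.4] [ 6.7 48.8] mid [0.4289 0.0995 0.01  ] len 0.04906442108052616 ang 39.47741725597994
carrier_bar [255.5, 197.1] [0.4521 0.0712 0.063 ]
carrier_seat [252.5, 183.0] [0.4491 0.0738 0.025 ]
ball_center [255.0, 184.9] [0.4515 0.0718 0.025 ]
carrier [255.4, 176.0] [0.4519 0.0749 0.    ]
150 251 264 [0.4546 0.1118 0.07  ]
160 250 263 [0.4536 0.1039 0.07  ]
220 246 259 [0.4492 0.0535 0.07  ]
230 246 258 [0.4485 0.0444 0.07  ]
240 245 257 [0.4474 0.0352 0.07  ]
135 250
```

Emit:
step_arm(moves="-.001 -.001 .05 0 0 .005 0; -.002 -.002 .1 0 0 .011 0; -.002 -.002 .15 0 0 .016 0; -.002 -.002 .18 0 0 .022 0; -.002 -.002 .211 0 0 .022 0")

```text
clock: 6.15
position: [0.4509, 0.0731, 0.0431]
ee_rot: [[0.092, 0.996, -0.0], [0.996, -0.092, 0.0], [0.0, -0.0, -1.0]]
contact_force: [0.1, -1.0, 0.5]
opening: 0.0853
grip_force: 0.0
```

Emit:
step_arm(moves="0 0 0 0 0 0 0; 0 0 0 0 0 0 0.3; 0 0 0 0 0 0 .6; 0 0 0 0 0 0 1; 0 0 0 0 0 0 1")

```text
clock: 6.78
position: [0.4508, 0.0731, 0.0441]
ee_rot: [[0.092, 0.996, 0.0], [0.996, -0.092, 0.0], [0.0, -0.0, -1.0]]
contact_force: [-2.9, 0.1, 3.4]
opening: 0.0125
grip_force: 2.3
```

Emit:
step_arm(moves="0 0 0 0 0 0 1; 0 0 0 0 0 0 1; 0 0 0 0 0 0 1; 0 0 0 0 0 0 1; 0 0 0 0 0 0 1")

```text
clock: 7.4
position: [0.4507, 0.0732, 0.044]
ee_rot: [[0.092, 0.996, -0.0], [0.996, -0.092, 0.0], [0.0, -0.0, -1.0]]
contact_force: [-2.7, 0.5, 6.1]
opening: 0.011
grip_force: 60.8
```

```bash
python3 -c "
from go import *
go([.4511,.073,.10],-5.2)"
```

```text
t 7.4 pos [0.4507 0.0732 0.044 ] yaw -5.260493475840558 z [-0.0003  0.0002 -1.    ] F [-2.6927  0.4964  6.1403] open 0.010956346137371351 60.81828474998474
move [-0.0004  0.0008 -0.112 ] [-0.0001 -0.     -0.0003] j [ -4.8  18.3 113.9   0.   47.8   0.4]
```

Emit:
step_arm(moves="0 0 -.01 0 0 0 1; 0 0 -.03 0 0 0 1; 0 0 -.06 0 0 0 1; 0 0 -.09 0 0 0 1; 0 0 -.11 0 0 0 1")

```text
clock: 8.02
position: [0.4512, 0.073, 0.0998]
ee_rot: [[0.092, 0.996, 0.001], [0.996, -0.092, -0.0], [-0.0, 0.001, -1.0]]
contact_force: [0.4, 1.0, -3.6]
opening: 0.0109
grip_force: 59.5
```

Emit:
step_arm(moves="0 0 -.03 0 0 0 1; 0 0 -.055 0 0 0 1; 0 0 -.07 0 0 0 1; 0 0 -.076 0 0 0 1; 0 0 -.076 0 0 0 1")

```text
clock: 8.65
position: [0.4508, 0.0731, 0.1367]
ee_rot: [[0.092, 0.996, -0.0], [0.996, -0.092, 0.0], [0.0, -0.0, -1.0]]
contact_force: [-0.2, 0.7, -3.8]
opening: 0.0108
grip_force: 59.5
```

```bash
python3 - <<'E'
from seg import *
from go import go
go([.45,.09,.137],-5.2)
s=telemetry.observe(); print("moment",s["moment"])
C,o=look(["station_stop","station","station_lens","ball_center","carrier_seat"],save="w5")
c=C["wrist"]; im=cv2.imread("pics/w5_wrist.png"); marks(im,c,z=.103)
for k in o:
    for n,p,cf,_ in o[k]:
        print(k,n,atz(C[n],p,dict(station_stop=.098,station=0,station_lens=.118,ball_center=.118,carrier_seat=.118)[k]))
E
```

```text
t 8.65 pos [0.4508 0.0731 0.1367] yaw -5.266320192468366 z [-0.0002  0.     -1.    ] F [-0.2037  0.6884 -3.8196] open 0.010791291658157634 59.53777313232422
move [ 0.0335 -0.0047 -0.0006] [-0.0001 -0.     -0.0004] j [ -4.8  10.5 108.    0.   61.5   0.4]
moment [0.038  0.0008 0.0406]
t 8.65 pos [0.4508 0.0731 0.1367] ydir -5.266320192468366 F [-0.2037  0.6884 -3.8196] open 0.010791291658157634 g 59.53777313232422
station_stop [('t', [232.3, 170.8], 0.73), ('s', [207.6, 213.3], 0.67)]
     [0.6671 0.1005 0.1128] [0.0012 0.0012]
station [('w', [488.3, 143.4], 0.8), ('t', [237.3, 171.7], 0.68), ('s', [206.8, 242.1], 0.92)]
     [ 0.6854  0.0906 -0.0112] [0.0043 0.0017 0.0029]
station_lens [('t', [234.7, 149.5], 0.79), ('s', [192.0, 199.1], 0.86)]
     [0.7306 0.0917 0.1237] [0.0003 0.0003]
ball_center [('w', [256.4, 211.2], 0.61), ('s', [283.7, 244.0], 0.57)]
     [0.448  0.076  0.1139] [0.0064 0.0064]
carrier_seat [('s', [277.8, 243.0], 0.79)]
blue [294.2 180.7] [75.  10.6] mid [0.4783 0.0949 0.103 ] len 0.04919648078207155 ang -49.8127532078677
orange [219. 181.] [10.6 75. ] mid [0.4297 0.0992 0.103 ] len 0.049269814247220906 ang 39.95834458672938
station_stop top [0.6704 0.102  0.098 ]
station_stop scene [0.6781 0.0878 0.098 ]
station wrist [0.6798 0.0889 0.    ]
station top [0.6826 0.0914 0.    ]
station scene [0.6754 0.1017 0.    ]
station_lens top [0.732  0.0922 0.118 ]
station_lens scene [0.7357 0.0868 0.118 ]
ball_center wrist [0.4526 0.0825 0.118 ]
ball_center scene [0.4426 0.0737 0.118 ]
carrier_seat scene [0.4556 0.0798 0.118 ]
```

View pics/w5_wrist.png

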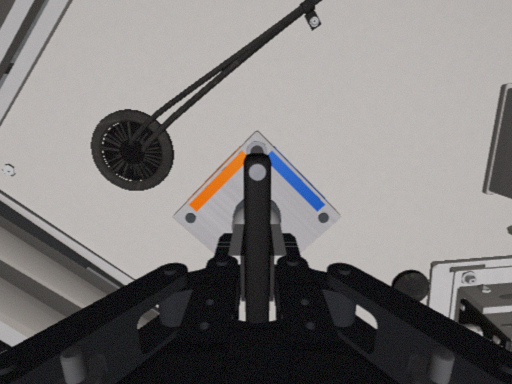

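The wrist view shows the carrier level in the grip and the marks symmetric about column 257, with the ball visible in its seat behind the bar at about (257,215). I'm now moving to a spot in front of the station, turned to the blue pose, for a close look.

```bash
python3 - <<'E'
from go import *
go([.555,.098,.137],-49.3)
E
```

```text
t 9.55 pos [0.4509 0.0731 0.1368] yaw -5.266505927681786 z [ 0.0001 -0.     -1.    ] F [ 0.5212  0.1303 -3.3053] open 0.010932013534101045 59.53790366649628
move [ 0.0687  0.2027 -0.0003] [ 0.     -0.      0.2446] j [ -4.8  10.5 108.   -0.   61.5   0.4]
```

Emit:
step_arm(moves=".003 .01 0 0 0 .03 1; .009 .028 0 0 0 .08 1; .018 .053 0 0 0 .135 1; .027 .079 0 0 0 .19 1; .034 .101 0 0 0 .244 1")

```text
clock: 10.18
position: [0.5033, 0.0855, 0.1368]
ee_rot: [[0.76, 0.649, 0.0], [0.649, -0.76, -0.0], [0.0, 0.0, -1.0]]
contact_force: [-0.7, -0.2, -4.6]
opening: 0.0108
grip_force: 59.5
```

Emit:
step_arm(moves=".022 .011 0 0 0 0 1; .046 .023 0 0 0 0 1; .07 .035 0 0 0 0 1; .087 .044 0 0 0 0 1; .096 .049 0 0 0 0 1")

```text
clock: 10.8
position: [0.5557, 0.0984, 0.1367]
ee_rot: [[0.756, 0.654, -0.0], [0.654, -0.756, 0.0], [-0.0, -0.0, -1.0]]
contact_force: [0.3, 1.1, -4.2]
opening: 0.0108
grip_force: 59.5
```

Emit:
step_arm(moves="0 0 0 0 0 0 1; 0 0 0 0 0 0 1; 0 0 0 0 0 0 1; 0 0 0 0 0 0 1; 0 0 0 0 0 0 1")

```text
clock: 11.42
position: [0.555, 0.0982, 0.1369]
ee_rot: [[0.757, 0.654, 0.0], [0.654, -0.757, 0.0], [0.0, 0.0, -1.0]]
contact_force: [0.4, -0.4, -3.8]
opening: 0.0109
grip_force: 59.5
```

```bash
python3 - <<'E'
from seg import *
from go import go
go([.56,.098,.137],-49.3)
C,o=look(["station_stop","ball_center","carrier_blue"],views=("wrist","top"),save="w6")
c=C["wrist"]; im=cv2.imread("pics/w6_wrist.png"); marks(im,c,z=.103)
for k in o:
    for n,p,cf,_ in o[k]:
        print(k,n,atz(C[n],p,dict(station_stop=.098,ball_center=.118,carrier_blue=.098)[k]))
np.savez("cw6.npz",**{k:np.array(v) for k,v in c.items()})
E
```

```text
t 11.425 pos [0.555  0.0982 0.1369] yaw -49.1888435957172 z [ 0.0001  0.     -1.    ] F [ 0.4215 -0.4176 -3.7778] open 0.010937695778075811 59.49534237384796
move [ 0.0072  0.0068 -0.0002] [ 0.     -0.      0.0006] j [-1.3 20.8 93.6  0.  65.7 47.9]
t 11.425 pos [0.555  0.0982 0.1369] ydir -49.1888435957172 F [ 0.4215 -0.4176 -3.7778] open 0.010937695778075811 g 59.49534237384796
station_stop [('w', [406.0, 74.2], 0.57), ('t', [233.7, 170.5], 0.59)]
     [0.6678 0.097  0.1278] [0.0016 0.0016]
ball_center [('w', [257.2, 224.2], 0.7), ('t', [229.6, 206.8], 0.31)]
     [0.5603 0.1069 0.1369] [0.0042 0.0042]
blue [294.2 180.8] [75.  10.6] mid [0.5904 0.0955 0.103 ] len 0.04922917864840549 ang -93.73120178714731
orange [219. 181.] [ 9.9 75. ] mid [0.5582 0.1323 0.103 ] len 0.04926861253155516 ang -4.493615409243996
station_stop wrist [0.6812 0.089  0.098 ]
station_stop top [0.6712 0.0977 0.098 ]
ball_center wrist [0.5571 0.0986 0.118 ]
ball_center top [0.5591 0.1113 0.118 ]
```

View pics/w6_wrist.png

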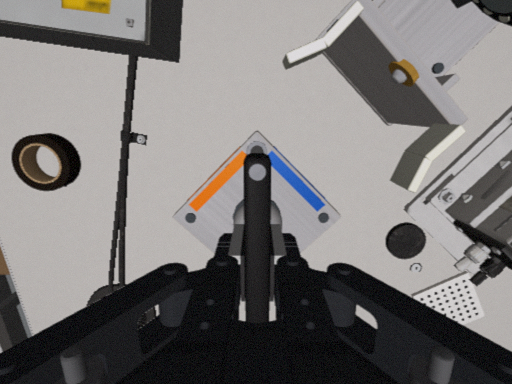

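The wrist view shows the station at upper right. The left cheek runs (362,6)→(326,42) and flares to (288,58), the right cheek (462,128)→(432,160) and flares to (413,188), and the plunger is at (400,75). I'll enlarge it to get exact edges.

```bash
python3 - <<'E'
import cv2
im=cv2.imread("pics/w6_wrist.png")[0:200,280:480]
cv2.imwrite("pics/w6c.png",cv2.resize(im,(600,600),interpolation=cv2.INTER_CUBIC))
E
```

```text
(no output)
```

View pics/w6c.png

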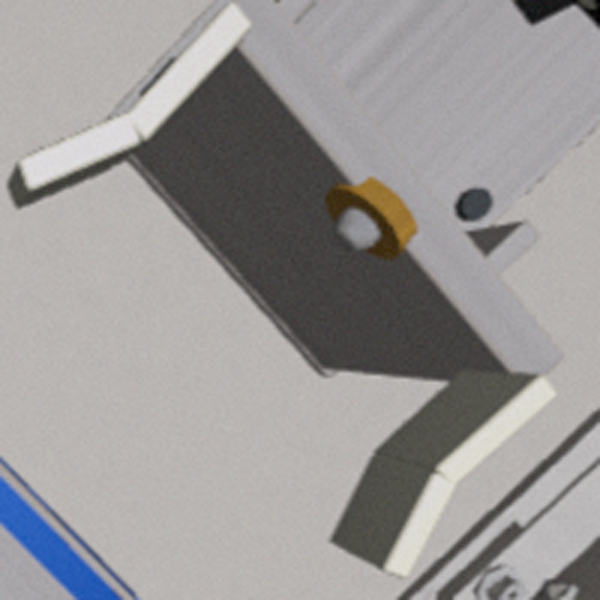

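The crop gives the plate's top front edge as (361,16)–(449.3,124) and the plunger tip at (396.7,76). The left cheek's inner edge is (363.3,6.7)–(326.7,46.7) and the right's is (459.3,125.3)–(425.7,157.3).

```bash
python3 - <<'E'
from h import *
np.set_printoptions(precision=4,suppress=True)
c=dict(np.load("cw6.npz"))
a=lambda p,z:atz(c,p,z)[:2]
ang=lambda d:np.degrees(np.arctan2(d[1],d[0]))
A,B=a((361,16),.103),a((449.3,124),.103); print("plate",A,B,"mid",(A+B)/2,"len",np.linalg.norm(A-B),"normal",ang(A-B)-90)
print("plunger tip",a((396.7,76),.097))
L=[a(p,.111) for p in((363.3,6.7),(326.7,46.7))]; R=[a(p,.111) for p in((459.3,125.3),(425.7,157.3))]
print("L",L,ang(L[0]-L[1]),"R",R,ang(R[0]-R[1]),"widths",[np.linalg.norm(l-r) for l,r in zip(L,R)],"mid",[(l+r)/2 for l,r in zip(L,R)])
print("axis across",[ang(l-r)-90 for l,r in zip(L,R)])
E
```

```text
plate [0.6828 0.1319] [0.6776 0.0493] mid [0.6802 0.0906] len 0.08273370772815912 normal -3.5564155650320686
plunger tip [0.6773 0.0922]
L [array([0.6831, 0.1346]), array([0.6571, 0.1357])] -2.29811087588457 R [array([0.6778, 0.0486]), array([0.653 , 0.0489])] -0.5760423006265863 widths [np.float64(0.0861783953741832), np.float64(0.08690684557810757)] mid [array([0.6805, 0.0916]), array([0.6551, 0.0923])]
axis across [np.float64(-3.55339500778922), np.float64(-2.7546391796793728)]
```

Station axis yaw is about -3.3°, the stop is near (0.680, 0.091), and the carrier is already on the axis. I'm moving into the mouth.

```bash
python3 - <<'E'
from go import *
go([.615,.0949,.137],-48.3)
go([.638,.0936,.137],-48.3)
E
```

```text
t 11.825 pos [0.5551 0.0983 0.1368] yaw -49.18335839058088 z [-0. -0. -1.] F [-0.2804 -0.6712 -4.681 ] open 0.011078198881546252 59.49296593666077
move [ 0.0863  0.0834 -0.0004] [ 0.      0.     -0.0049] j [-1.3 20.8 93.6 -0.  65.7 47.9]
t 11.825 pos [0.5551 0.0983 0.1368] yaw -49.18335839058088 z [-0. -0. -1.] F [-0.2804 -0.6712 -4.681 ] open 0.011078198881546252 59.49296593666077
move [ 0.1194  0.1154 -0.0004] [ 0.      0.     -0.0049] j [-1.3 20.8 93.6 -0.  65.7 47.9]
```

Emit:
step_arm(moves=".015 .014 0 0 0 -.003 1; .035 .034 0 0 0 -.005 1; .056 .054 0 0 0 -.005 1; .075 .073 0 0 0 -.005 1; .086 .083 0 0 0 -.005 1")

```text
clock: 12.45
position: [0.6159, 0.0947, 0.1365]
ee_rot: [[0.747, 0.665, -0.0], [0.665, -0.747, -0.0], [-0.0, 0.0, -1.0]]
contact_force: [0.2, 0.4, -3.2]
opening: 0.0107
grip_force: 59.5
```

```bash
python3 - <<'E'
from seg import *
from go import go
go([.638,.0936,.137],-48.3)
c=eyes.calibration("wrist"); im=eyes.grab_frame("wrist"); marks(im,c,z=.103)
np.savez("cw7.npz",**{k:np.array(v) for k,v in c.items()})
cv2.imwrite("pics/w7.png",cv2.resize(im[60:300,170:450],(700,600),interpolation=cv2.INTER_CUBIC))
E
```

```text
t 12.45 pos [0.6159 0.0947 0.1365] yaw -48.300420433713825 z [-0. -0. -1.] F [ 0.193   0.4335 -3.1986] open 0.010721348639943689 59.50269341468811
move [ 0.0315  0.0311 -0.001 ] [ 0.  0. -0.] j [-1.5 26.4 84.7 -0.  68.9 46.8]
blue [294.2 180.8] [75.  10.6] mid [0.6513 0.0926 0.103 ] len 0.049127741395596364 ang -92.84407650333603
orange [219. 181.] [ 9.9 75. ] mid [0.6187 0.1289 0.103 ] len 0.04916702593907332 ang -3.6061762921264755
```

View pics/w7.png

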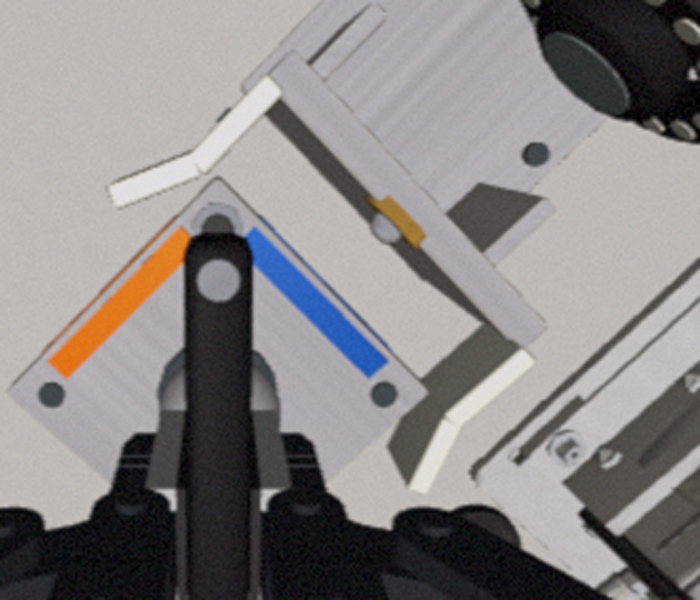

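The crop shows the front edge of the carrier, corners (217,178) and (427,392), inside the flares. The cheek bends are at (202,170) and (445,420), and the plunger tip at (383,230) faces the middle of the blue strip.

```bash
python3 - <<'E'
from h import *
np.set_printoptions(precision=4,suppress=True)
c=dict(np.load("cw7.npz"))
a=lambda p,z:atz(c,(p[0]/2.5+170,p[1]/2.5+60),z)[:2]
ang=lambda d:np.degrees(np.arctan2(d[1],d[0]))
for n,(l,r,z) in dict(bend=((202,172),(445,420),.111),back=((283,92),(527,350),.111),carrier=((217,178),(427,392),.103),platefront=((268,108),(500,345),.103)).items():
    L,R=a(l,z),a(r,z); print(n,L,R,"mid",(L+R)/2,"w",np.linalg.norm(L-R),"yaw",ang(L-R)-90)
print("plunger",a((383,230),.097))
E
```

```text
bend [0.6577 0.1356] [0.6526 0.0484] mid [0.6551 0.092 ] w 0.08730621466863595 yaw -3.4041819859100144
back [0.6831 0.1337] [0.679  0.0469] mid [0.681  0.0903] w 0.08681729153478591 yaw -2.707751090158453
carrier [0.6586 0.1317] [0.6541 0.0534] mid [0.6564 0.0926] w 0.07839202316170601 yaw -3.2619805693187374
platefront [0.6788 0.1335] [0.6757 0.0487] mid [0.6773 0.0911] w 0.08483696135714835 yaw -2.0614918357432828
plunger [0.6768 0.091 ]
```

Emit:
step_arm(moves=".005 .006 0 0 0 0 1; .011 .012 0 0 0 0 1; .017 .018 0 0 0 0 1; .022 .023 0 0 0 0 1; .025 .026 0 0 0 0 1")

```text
clock: 13.12
position: [0.633, 0.0935, 0.1368]
ee_rot: [[0.746, 0.665, 0.0], [0.665, -0.746, -0.0], [0.0, 0.0, -1.0]]
contact_force: [0.3, -0.7, -4.1]
opening: 0.011
grip_force: 59.5
```

Emit:
step_arm(moves=".0014 .0014 0 0 0 0 1; .0021 .0021 0 0 0 0 1; .0028 .0028 0 0 0 0 1; .0028 .0028 0 0 0 0 1; .0028 .0028 0 0 0 0 1")

```text
clock: 13.75
position: [0.6346, 0.0935, 0.1368]
ee_rot: [[0.746, 0.665, -0.0], [0.665, -0.746, 0.0], [-0.0, -0.0, -1.0]]
contact_force: [-0.9, -0.2, -3.8]
opening: 0.0108
grip_force: 59.6
```

Emit:
step_arm(moves=".0014 .0014 0 0 0 0 1; .0021 .0021 0 0 0 0 1; .0028 .0028 0 0 0 0 1; .0028 .0028 0 0 0 0 1; .0028 .0028 0 0 0 0 1")

```text
clock: 14.38
position: [0.6367, 0.0933, 0.1368]
ee_rot: [[0.746, 0.665, -0.0], [0.665, -0.746, 0.0], [-0.0, -0.0, -1.0]]
contact_force: [-1.5, 0.4, -3.0]
opening: 0.0109
grip_force: 59.6
```

```bash
python3 - <<'E'
from seg import *
from go import go
go([.638,.0936,.137],-48.3); print(telemetry.observe()["moment"])
E
```

```text
t 14.375 pos [0.6367 0.0933 0.1368] yaw -48.28709428236384 z [-0.0002  0.     -1.    ] F [-1.5091  0.3596 -2.9819] open 0.010888736933253792 59.590702056884766
move [ 0.0024  0.0014 -0.0005] [-0.      0.      0.0001] j [-1.6 28.3 81.5  0.  70.2 46.7]
[ 0.0564  0.2968 -0.0427]
```

Emit:
step_arm(moves=".0014 .0014 0 0 0 0 1; .0021 .0021 0 0 0 0 1; .0028 .0028 0 0 0 0 1; .0028 .0028 0 0 0 0 1; .0028 .0028 0 0 0 0 1")

```text
clock: 15.0
position: [0.6386, 0.0932, 0.1368]
ee_rot: [[0.746, 0.665, -0.0], [0.665, -0.746, 0.0], [-0.0, -0.0, -1.0]]
contact_force: [-1.7, -0.2, -3.5]
opening: 0.0111
grip_force: 59.6
```

Emit:
step_arm(moves=".0007 .0007 0 0 0 0 1; .0014 .0014 0 0 0 0 1; .0014 .0014 0 0 0 0 1; .0014 .0014 0 0 0 0 1; .0014 .0014 0 0 0 0 1")

```text
clock: 15.62
position: [0.6394, 0.0931, 0.1368]
ee_rot: [[0.746, 0.665, -0.0], [0.665, -0.746, -0.0], [-0.0, -0.0, -1.0]]
contact_force: [-5.3, -0.5, -0.6]
opening: 0.0112
grip_force: 59.8
```

Emit:
step_arm(moves=".0007 .0007 0 0 0 0 1; .0007 .0007 0 0 0 0 1; .0007 .0007 0 0 0 0 1; .0007 .0007 0 0 0 0 1; .0007 .0007 0 0 0 0 1")

```text
clock: 16.25
position: [0.6396, 0.0931, 0.1368]
ee_rot: [[0.746, 0.666, -0.001], [0.666, -0.746, -0.0], [-0.001, -0.001, -1.0]]
contact_force: [-5.8, -0.6, -0.6]
opening: 0.0114
grip_force: 60.0
```

```bash
python3 - <<'E'
from seg import *
from go import go
go([.6394,.0931,.137],-48.3); print(telemetry.observe()["moment"])
c=eyes.calibration("wrist"); im=eyes.grab_frame("wrist"); marks(im,c,z=.103)
for k in["ball_center","carrier_seat"]: print(k,finder.landmark_of("wrist",k)[:1])
sc=eyes.grab_frame("scene")[180:270,160:280]
cv2.imwrite("pics/w8.png",np.hstack([cv2.resize(im[120:270,190:390],(400,300)),cv2.resize(sc,(400,300),interpolation=cv2.INTER_CUBIC)]))
E
```

```text
t 16.25 pos [0.6396 0.0931 0.1368] yaw -48.27807368234976 z [-0.0011 -0.0001 -1.    ] F [-5.7584 -0.6448 -0.5666] open 0.011359929402820958 59.96837854385376
move [-0.0003 -0.0003 -0.0005] [-0.0002  0.0003  0.0001] j [-1.6 28.7 81.  -0.  70.4 46.7]
[0.0117 0.9508 0.0607]
blue [293.3 181.2] [74.2 11.3] mid [0.6743 0.0912 0.103 ] len 0.04871889892953685 ang -92.85060412070793
orange [218.3 181.2] [10.6 75. ] mid [0.6419 0.1275 0.103 ] len 0.04927013941929403 ang -3.6079922124886203
ball_center [{'position': [287.2, 153.0], 'conf': 0.72}]
carrier_seat [{'position': [283.9, 154.1], 'conf': 0.69}]
```

View pics/w8.png

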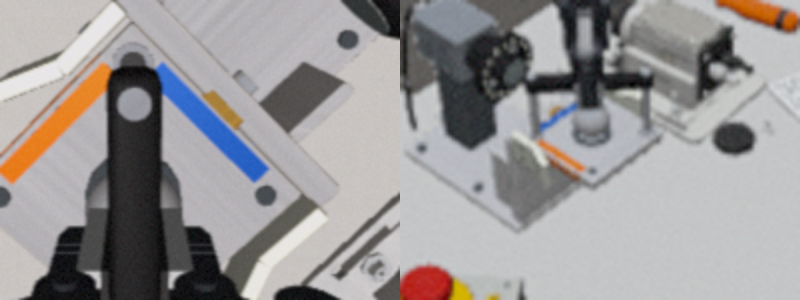

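The pictures show the blue side flush against the stop with the plunger pin out at the back, the cheeks clear on both sides and the ball in its seat. I'm holding here.

Emit:
step_arm(moves="0 0 0 0 0 0 1; 0 0 0 0 0 0 1; 0 0 0 0 0 0 1; 0 0 0 0 0 0 1; 0 0 0 0 0 0 1")

```text
clock: 17.08
position: [0.6396, 0.0931, 0.1367]
ee_rot: [[0.746, 0.666, -0.001], [0.666, -0.746, -0.0], [-0.001, -0.001, -1.0]]
contact_force: [-4.7, 0.3, -0.6]
opening: 0.011
grip_force: 60.0
```

Emit:
step_arm(moves="0 0 0 0 0 0 1; 0 0 0 0 0 0 1; 0 0 0 0 0 0 1; 0 0 0 0 0 0 1; 0 0 0 0 0 0 1")

```text
clock: 17.7
position: [0.6396, 0.0931, 0.1368]
ee_rot: [[0.746, 0.665, -0.001], [0.665, -0.746, -0.0], [-0.001, -0.001, -1.0]]
contact_force: [-5.6, 0.0, -1.1]
opening: 0.0107
grip_force: 60.0
```

Emit:
step_arm(moves="-.003 -.003 0 0 0 0 1; -.01 -.01 0 0 0 0 1; -.022 -.022 0 0 0 0 1; -.037 -.037 0 0 0 0 1; -.052 -.052 0 0 0 0 1")

```text
clock: 18.32
position: [0.6028, 0.0953, 0.137]
ee_rot: [[0.746, 0.665, 0.0], [0.665, -0.746, 0.0], [0.0, 0.0, -1.0]]
contact_force: [0.4, 1.3, -2.6]
opening: 0.011
grip_force: 59.5
```

Emit:
step_arm(moves="-.018 -.018 0 0 0 0 1; -.036 -.036 0 0 0 0 1; -.054 -.054 0 0 0 0 1; -.066 -.066 0 0 0 0 1; -.072 -.072 0 0 0 0 1")

```text
clock: 18.95
position: [0.5521, 0.0982, 0.1369]
ee_rot: [[0.746, 0.666, 0.0], [0.666, -0.746, -0.0], [0.0, 0.0, -1.0]]
contact_force: [0.1, 0.2, -4.0]
opening: 0.0107
grip_force: 59.5
```

```bash
python3 - <<'E'
from go import *
go([.555,.0979,.137],-138.3)
E
```

```text
t 18.95 pos [0.5521 0.0982 0.1369] yaw -48.27927463113686 z [ 0.0002 -0.     -1.    ] F [ 0.0664  0.2124 -3.9924] open 0.010698028371242032 59.52001690864563
move [ 0.0039  0.0043 -0.0001] [-0.     -0.0001  0.5001] j [-1.3 20.5 94.  -0.  65.5 47. ]
```

Emit:
step_arm(moves="0 0 0 0 0 .025 1; 0 0 0 0 0 .07 1; 0 0 0 0 0 .12 1; 0 0 0 0 0 .17 1; 0 0 0 0 0 .22 1")

```text
clock: 19.58
position: [0.5529, 0.0981, 0.1369]
ee_rot: [[1.0, 0.032, 0.0], [0.032, -1.0, 0.0], [0.0, 0.0, -1.0]]
contact_force: [0.7, 0.2, -3.6]
opening: 0.0108
grip_force: 59.5
```

Emit:
step_arm(moves="0 0 0 0 0 .05 1; 0 0 0 0 0 .1 1; 0 0 0 0 0 .15 1; 0 0 0 0 0 .2 1; 0 0 0 0 0 .25 1")

```text
clock: 20.2
position: [0.5529, 0.0981, 0.1368]
ee_rot: [[0.729, -0.684, 0.0], [-0.684, -0.729, 0.0], [0.0, -0.0, -1.0]]
contact_force: [-0.0, 0.0, -4.5]
opening: 0.0111
grip_force: 59.5
```

Emit:
step_arm(moves="0 0 0 0 0 .02 1; 0 0 0 0 0 .03 1; 0 0 0 0 0 .03 1; 0 0 0 0 0 .03 1; 0 0 0 0 0 .03 1")

```text
clock: 20.82
position: [0.5527, 0.0981, 0.1368]
ee_rot: [[0.666, -0.746, 0.0], [-0.746, -0.666, -0.0], [0.0, -0.0, -1.0]]
contact_force: [0.3, 0.2, -3.5]
opening: 0.0111
grip_force: 59.5
```

```bash
python3 - <<'E'
from seg import *
from go import go
go([.615,.0947,.137],-138.3)
c=eyes.calibration("wrist"); im=eyes.grab_frame("wrist"); marks(im,c,z=.103); cv2.imwrite("pics/w9.png",im)
go([.615,.0947,.137],-138.3)
E
```

```text
t 20.825 pos [0.5527 0.0981 0.1368] yaw -138.26192537000298 z [ 0.0001 -0.     -1.    ] F [ 0.2863  0.241  -3.5481] open 0.011058599006249557 59.514756202697754
move [ 0.0881 -0.0885 -0.0003] [-0.     -0.      0.0002] j [ -1.3  20.5  93.9  -0.   65.5 136.9]
blue [294.2 180.8] [75.  10.6] mid [0.5518 0.0637 0.103 ] len 0.04920675136381559 ang 177.19595675433544
orange [219. 181.] [ 9.9 75. ] mid [0.5881 0.0965 0.103 ] len 0.049296623504880066 ang -93.55992010851908
t 20.875 pos [0.5526 0.0982 0.1368] yaw -138.26493762930636 z [ 0.  0. -1.] F [ 0.1969 -0.5407 -3.8652] open 0.011141724629188696 59.516111612319946
move [ 0.0882 -0.0885 -0.0003] [-0.      0.      0.0002] j [ -1.3  20.5  93.9   0.   65.5 137. ]
```

The carrier hasn't slipped in the grip. I'm going in with orange on the same line.

Emit:
step_arm(moves=".012 -.012 0 0 0 0 1; .034 -.034 0 0 0 0 1; .058 -.058 0 0 0 0 1; .077 -.077 0 0 0 0 1; .088 -.088 0 0 0 0 1")

```text
clock: 21.5
position: [0.6156, 0.0944, 0.1366]
ee_rot: [[0.665, -0.747, 0.0], [-0.747, -0.665, -0.0], [0.0, 0.0, -1.0]]
contact_force: [0.3, -0.7, -3.4]
opening: 0.011
grip_force: 59.5
```

Emit:
step_arm(moves=".005 -.005 0 0 0 0 1; .011 -.011 0 0 0 0 1; .017 -.017 0 0 0 0 1; .022 -.022 0 0 0 0 1; .025 -.025 0 0 0 0 1")

```text
clock: 22.12
position: [0.6326, 0.0936, 0.1369]
ee_rot: [[0.665, -0.746, 0.0], [-0.746, -0.665, -0.0], [0.0, -0.0, -1.0]]
contact_force: [-0.1, 0.5, -3.5]
opening: 0.0107
grip_force: 59.5
```

```bash
python3 - <<'E'
from go import *
go([.6395,.0931,.137],-138.3)
E
```

```text
t 22.125 pos [0.6326 0.0936 0.1369] yaw -138.28198750842745 z [ 0.0001 -0.     -1.    ] F [-0.064   0.4934 -3.4554] open 0.010740050224129346 59.516862630844116
move [ 0.0099 -0.0097 -0.0003] [-0.     -0.      0.0001] j [ -1.6  27.9  82.1   0.   69.9 136.7]
```

Emit:
step_arm(moves=".002 -.002 0 0 0 0 1; .004 -.004 0 0 0 0 1; .006 -.006 0 0 0 0 1; .0075 -.0075 0 0 0 0 1; .008 -.008 0 0 0 0 1")

```text
clock: 22.75
position: [0.6379, 0.0933, 0.1368]
ee_rot: [[0.665, -0.746, -0.0], [-0.746, -0.665, 0.0], [-0.0, 0.0, -1.0]]
contact_force: [-1.6, -0.3, -3.3]
opening: 0.0109
grip_force: 59.7
```

Emit:
step_arm(moves=".0007 -.0007 0 0 0 0 1; .0014 -.0014 0 0 0 0 1; .002 -.002 0 0 0 0 1; .002 -.002 0 0 0 0 1; .002 -.002 0 0 0 0 1")

```text
clock: 23.38
position: [0.6392, 0.0931, 0.1368]
ee_rot: [[0.666, -0.746, -0.001], [-0.746, -0.666, -0.0], [-0.0, 0.0, -1.0]]
contact_force: [-2.5, -0.4, -1.3]
opening: 0.0109
grip_force: 59.8
```

Emit:
step_arm(moves=".0005 -.0005 0 0 0 0 1; .0008 -.0008 0 0 0 0 1; .0011 -.0011 0 0 0 0 1; .0011 -.0011 0 0 0 0 1; .0011 -.0011 0 0 0 0 1")

```text
clock: 24.0
position: [0.6394, 0.0931, 0.1368]
ee_rot: [[0.666, -0.746, -0.002], [-0.746, -0.666, -0.0], [-0.001, 0.001, -1.0]]
contact_force: [-5.8, -0.7, -0.8]
opening: 0.0109
grip_force: 60.0
```

Emit:
step_arm(moves="0 0 0 0 0 0 1; 0 0 0 0 0 0 1; 0 0 0 0 0 0 1; 0 0 0 0 0 0 1; 0 0 0 0 0 0 1")

```text
clock: 24.62
position: [0.6394, 0.0931, 0.1368]
ee_rot: [[0.666, -0.746, -0.002], [-0.746, -0.666, -0.0], [-0.001, 0.001, -1.0]]
contact_force: [-5.9, -1.4, -0.9]
opening: 0.0106
grip_force: 60.0
```

```bash
python3 - <<'E'
from seg import *
from go import go
go([.6396,.0931,.137],-138.3); print(telemetry.observe()["moment"])
c=eyes.calibration("wrist"); im=eyes.grab_frame("wrist"); marks(im,c,z=.103)
sc=eyes.grab_frame("scene")[180:270,160:280]
cv2.imwrite("pics/w10.png",np.hstack([cv2.resize(im[110:260,120:320],(400,300)),cv2.resize(sc,(400,300),interpolation=cv2.INTER_CUBIC)]))
E
```

```text
t 24.625 pos [0.6394 0.0931 0.1368] yaw -138.27537886597656 z [-0.0017 -0.0001 -1.    ] F [-5.8676 -1.4106 -0.8818] open 0.010635844941031135 60.005566477775574
move [ 0.0002 -0.0002 -0.0005] [0.0004 0.0003 0.0001] j [ -1.6  28.7  81.   -0.   70.5 136.7]
[-0.0325  1.0708  0.0465]
blue [294.5 181.5] [75.  11.3] mid [0.638  0.0589 0.103 ] len 0.049266672900327914 ang 177.17475928743684
orange [219.3 181.2] [10.6 75. ] mid [0.6746 0.0914 0.103 ] len 0.04926204843678132 ang -93.575695149658
```

View pics/w10.png

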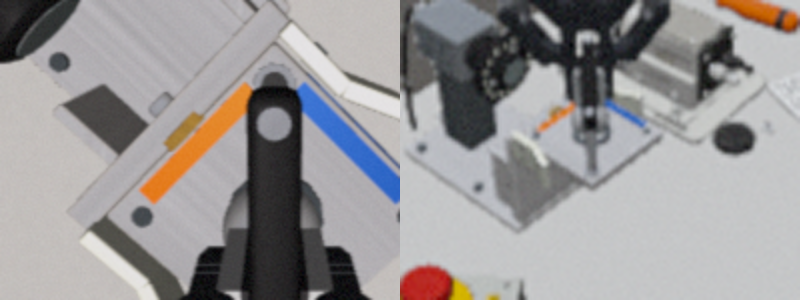

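The orange side is flush on the stop with the plunger pin out at the back, and the ball is still in its seat. I'll hold another 0.6 s and then hand in.

Emit:
step_arm(moves="0 0 0 0 0 0 1; 0 0 0 0 0 0 1; 0 0 0 0 0 0 1; 0 0 0 0 0 0 1; 0 0 0 0 0 0 1")

```text
clock: 25.35
position: [0.6394, 0.0931, 0.1367]
ee_rot: [[0.666, -0.746, -0.002], [-0.746, -0.666, -0.0], [-0.001, 0.001, -1.0]]
contact_force: [-5.8, -0.6, -0.2]
opening: 0.0111
grip_force: 60.0
```

```bash
python3 -c "
from station import *
from station import telemetry,sign_off
print(telemetry.observe()['contact_force']); print(sign_off())"
```

```text
[-5.77978333 -0.62672686 -0.214582  ]
the job is handed in; nothing more can be done
None
```

The job is handed in at 25 s of the 51 s allowed: the blue side and then the orange side were pressed flush on the stop and held for over a second each with the plunger in, and the carrier is still held level there with the ball in its seat (the sign-off gave no verdict).

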